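# Tare the load dial, then hold a cleat in the pressing jig

## Robot

A 7-joint arm with a two-finger parallel gripper is mounted at the origin on the work surface. World frame = base frame: x ahead of the robot, y to its left, z up, the work surface at z = 0. Lengths are in mm, angles in rad, forces in N, time in s.
With the tool pointing down it reaches from about 400 to 850 mm from the base axis. Payload 6.9 kg.
Tool frame: the origin (TCP) lies midway between the tips of the shut fingers; the grasp point (between the pads) lies 19 mm behind it; z points along the fingers, y is the line along which they close (so a half turn about z gives the same grasp; the last joint's range is limited). The gripper opens to 85 mm and grips with 20 to 120 N. Pads are 22 mm wide; open, the fingers measure 114 mm over their backs; the gripper's body (76 mm by 85 mm) begins 54 mm behind the grasp point. The pads swing forward as they close: fully open they stand 13 mm farther back than shut.
Start: joints at [1.262, 0.507, -0.238, 1.5, 0.126, 1.149, -0.155], TCP at [251.278, -572.251, 231.275] pointing down, gripper open.
Joint ranges: [-3.08, 3.08], [-0.24, 2.05], [-1.43, 1.35], [0, 2.5], [-1.52, 4.66], [0.17, 1.96], [-2.89, 2.89]. Speed limits (rad/s): [2.39, 2.39, 3.14, 3.14, 3.14, 3.14, 3.14].

## Interface

Orientations are given as a rotation vector (axis times angle).
In Python, from cell import readout, vision, order, models gives the robot as it stands. The module is installed in compiled form; this text tells all that it offers.
- The arm moves only by the tool arm_command, never from a script. Its argument "deltas" is a list of rows, each a list of 3 entries, a list of its own where there are three numbers: the gripper's target within -1 to 1 (shut at 1, half-way at 0, fully open at -1), then the shift along the tool's x, y, z in m, then the turn about the tool's z in rad. In form: [[claw, [dx, dy, dz], yaw], ...]. A call has 1 to 8 rows; each row shifts and turns the commanded pose from where the row before left it, along the tool's axes as they then stand; what a row does not reach is not made up. A row lasts 1/8 s, in which the tool goes at most 62.5 mm and 10.7 degrees, less where a joint would pass 70% of its speed; a pose out of reach is approached as far as the arm can. A call is refused whole if a number of a shift passes 0.0625 or a number of a turn 0.188, either way. A call with a gripper value outside its range is refused whole. The fingers move at their own pace and stop on an object; the grip force is fixed at half the most. Time passes only in rows, so rows that do not move let the fingers close. It gives the time, the measured TCP pose, the force, the opening and the grip force at its end, in the units of the state.
- readout.read_state(): the state, without advancing time (a new reading comes with each control period).
- vision.get_image(name): name is "scene" or "top" or "wrist"; returns the picture (384x512x3 uint8, red, green, blue); there is no depth.
- vision.camera_params(name): a dict with "fx", "fy", "cx", "cy" (pixels), "rvec" (rotation vector, rad) and "tvec" (3), from world to camera coordinates, as OpenCV has them. Camera axes: x right, y down, z forward; pixel columns grow to the right and rows downward; lengths in mm; the calibration is good to about 2 mm. The wrist camera is an equidistant fisheye: a pixel r from the principal point sees the ray r / f radians off the axis. A picture is of the moment at which its call begins: read the wrist's pose just before it. camera_params takes no time and is no camera call; for the wrist camera it gives the pose at the moment of the call.
- order.sign_off(): hands the job in; it is judged then, once.
Trained networks look in the newest picture that a camera, given by its name, has taken for a name from the list of things; names that differ only in an ending like _2 or _b are one class to them, and where a whole thing is asked for, a point or a joint stands for the part that bears it (a point fixed in the world has none). Each returns a list of dicts, best first, with "confidence" (0 to 1); they miss things now and then, are a little off and sometimes report something else, mostly with a low value. They report only what shows in the picture. A call takes as long as a camera call. They do not tell look-alikes from the thing itself.
- models.recognise(camera, name): "point" ([x, y, z] in mm, in the coordinates of the camera as it stood for that picture, good to about 4 mm: the middle of the surface that is visible of it).
- models.silhouettes(camera, name): "mask" (384x512 bool, what is visible of it).
The state is a dict: "t": time; "joints": joint angles; "joint_vel": joint speeds; "effort": joint torques, N m; "ee_pos": TCP position; "tool_rot": TCP orientation; "contact_force": force on the tool from outside, world axes, zero at the start; "ft_torque": the same for the moment, N m; "opening": finger opening in mm; "finger_force": force on a finger pad.
Only numpy, scipy, OpenCV 4.12 (cv2) and the standard library are available. Lean on these libraries where they do the work, as an engineer would, in place of code of your own. Each camera call takes 0.05 s, during which the arm holds its last target. There are 200 camera calls.

## Task

Turn the tare knob on the grey load dial until its pointer stands on the red zero mark and let go of it. Then bring the wooden L-shaped cleat fully home against the jig's blue fence and, with the gripper touching only the cleat, hold it there with one diagonal push, best in its inside corner, so that it is pressed flush against fence and bed together, firmly but not hard (about 12 N towards the fence and 12 N down); finish while still holding that push. Leave the loose brass inserts and the red knife where they are.

Things in the scene. Friction and masses are not known exactly. Their poses are not given: they have to be found in the camera images.
- tare (a joint): angle of the tare knob about its upright axis, rad: 0 = pointer on the long red zero mark; positive = turned counter-clockwise seen from above. It starts between 0.6 and 1.3 and can turn from -0.9 to 1.7 with no stop at zero; it stays where it is left (friction about 0.04 N m)
- tare_grip (a point): grip point of the tare knob, on its axis, 63.5 mm above the bench (12 mm below its top): a black upright bar 44 mm long, 14 mm thick, 26 mm tall above a disc 40 mm wide and 8 mm high. The bar lies along this point's x axis, which is the direction the pointer points (white line on the bar's top, black needle on the white face beyond it); turns with the knob
- dial: load dial: fixed grey box 100 x 100 x 40 mm with a white round face on top that carries the tare knob in the middle; origin at the centre of its underside on the bench. Its x axis points from the knob to the long red zero mark; short black marks every 20 degrees to both sides. It may stand left or right of the jig
- bed: the jig's bed: fixed grey plate 210 x 210 x 8 mm on a plywood board of the same outline 12 mm thick, its top 20 mm above the bench. Origin on the underside of the plate, 12 mm above the bench; the plate runs from -120 to +90 mm in its x and +-105 mm in its y. x points towards the fence. The cleat slides on bed and fence with friction about 0.4, which takes up part of each push
- fence: the jig's fence: fixed straight blue bar 30 mm thick, 210 mm long, 42 mm high above the bed, along the bed's far edge; same axes as the bed, origin at the height of the bed's top, 60 mm before the fence's working face
- fence_line (a point): middle of the line where the fence's working face meets the bed's top; x points into the fence (horizontal), y along the fence, z up
- cleat: wooden workpiece of L section, 80 mm long, loose on the bed, 60 to 130 g, with two dark screw holes in its foot. Foot 60 mm (x) x 80 mm (y) x 12 mm thick; along its +x edge an upright wall 12 mm thick rises to 45 mm above the underside. Origin at the centre of the underside; x points from the foot to the upright wall, whose back (+x) goes against the fence. It starts on the bed with its back 25 to 80 mm from the fence, turned up to 0.3 rad.
- cleat_corner (a point): inside corner of the cleat, where the top of the foot (12 mm above the underside) meets the front face of the upright wall, at mid length; axes as the cleat's. The free foot before it is 48 mm deep (towards -x), and the wall rises 33 mm above it
- cleat_left (a point): lower back edge of the cleat, at its +y end (30 mm in x, 40 mm in y, underside)
- cleat_right (a point): lower back edge of the cleat, at its -y end (30 mm in x, -40 mm in y, underside)
- tub: clear plastic open tub 120 x 120 x 45 mm with inserts in it, fixed to the bench on the other side of the jig from the dial; origin at the centre of its underside
- knife: loose red utility knife, lying flat beyond the jig, body 140 mm along its y, 22 mm wide, 14 mm high, blade to 100 mm in +y; origin on its underside
- insert0: loose steel washer 40 mm wide, 3 mm thick, with a brass threaded insert 12 mm wide standing on it, 23 mm high in all; origin at the centre of its underside; stands near the robot on the left
- insert1: loose steel washer 40 mm wide, 3 mm thick, with a brass threaded insert 12 mm wide standing on it, 23 mm high in all; origin at the centre of its underside; stands near the robot on the right
- insert2: loose steel washer 40 mm wide, 3 mm thick, with a brass threaded insert 12 mm wide standing on it, 23 mm high in all; origin at the centre of its underside; stands beyond the jig
Mind the look-alikes: they are no part of the job. Several things have the shape of the cleat; the one meant has the colours described above.

How it is judged (in metres and radians):
On the way:
1. the tare knob's pointer stands on zero (within 0.1 rad) and the knob is let go (value of joint tare between -0.1 and 0.1 rad and contact force between the fingers and dial below 0.5 N), for 0.2 s.
At the end, for the whole second after the job is handed in: Tare knob on zero within 0.1 rad; cleat upright before the fence, at rest, both ends of its lower back edge within 3 mm of fence face and bed; the fingers push it onto the fence with 2 to 40 N and onto the bed with 3 to 40 N and touch neither of these (value of joint tare between -0.1 and 0.1 rad and x of cleat_left in the frame of fence_line between -0.003 and 0.003 m and z of each of cleat_left, cleat_right in the frame of fence_line below 0.003 m and y of cleat_left in the frame of fence_line between -0.11 and 0.11 m and x of cleat_right in the frame of fence_line between -0.003 and 0.003 m and y of cleat_right in the frame of fence_line between -0.11 and 0.11 m and angle between cleat_corner's own z axis and vertical below 0.05 rad and contact force between cleat and fence between 2 and 40 N and contact force between cleat and bed between 3 and 40 N and contact force between the fingers and cleat above 5 N and contact force between the fingers and fence below 1 N and contact force between the fingers and bed below 1 N and linear speed of cleat below 0.01 m/s); the arm keeps its last pose, push and grip.
It fails at once if a loose insert or the knife is moved by more than 15 mm (distance of any of insert0, insert1, insert2, knife from where it was at the start of the episode above 0.015 m).
It also fails if it takes over 51 s, if anything falls off the work surface, if the arm or the gripper's body presses on something with over 40 N, if the wrist force passes 120 N, or if a joint passes its speed limit or range.

## Working session

There is one attempt and no reset: what is moved stays moved. The work goes in short steps, Python scripts to look and compute and a tool call to move; the robot and the scene stay as the last step left them, time stands still between calls to the robot, and variables do not carry over. Pictures are saved under pics/ and viewed, at most 10 in all, crops included, and the job is handed in when it is done.

Besides the shell and the picture viewer there is one more tool, called after "Emit:" in YAML: its name, and indented under it one key for each argument. arm_command: Moves the arm, as the interface text tells. Its arguments: {"type":"object","properties":{"deltas":{"type":"array"}},"required":["deltas"]}

```bash
mkdir -p pics; cat > h.py <<'E'
import numpy as np, cv2
from cell import readout, vision, order, models
R=lambda v: cv2.Rodrigues(np.array(v,float))[0]
def cam(n):
    p=vision.camera_params(n); return p,R(p['rvec']),np.array(p['tvec'],float)
def c2w(n,pt):
    p,r,t=cam(n); return r.T@(np.array(pt)-t)
def ray(n,u,v):
    p,r,t=cam(n); x=(u-p['cx'])/p['fx']; y=(v-p['cy'])/p['fy']
    if n=='wrist':
        th=np.hypot(x,y); s=np.sin(th)/max(th,1e-9); d=np.array([x*s,y*s,np.cos(th)])
    else: d=np.array([x,y,1.])
    return -r.T@t, r.T@d
def onz(n,u,v,z):
    o,d=ray(n,u,v); return o+d*(z-o[2])/d[2]
def proj(n,X):
    p,r,t=cam(n); c=r@np.array(X,float)+t
    if n=='wrist':
        th=np.arctan2(np.hypot(c[0],c[1]),c[2]); k=th/max(np.hypot(c[0],c[1]),1e-9)
        return p['fx']*c[0]*k+p['cx'],p['fy']*c[1]*k+p['cy']
    return p['fx']*c[0]/c[2]+p['cx'],p['fy']*c[1]/c[2]+p['cy']
def save(n,f):
    im=vision.get_image(n); cv2.imwrite('pics/'+f,im[:,:,::-1]); return im
E
python3 - <<'E'
from h import *
s=readout.read_state(); print(s)
a=save('top','t0.png'); b=save('scene','s0.png')
cv2.imwrite('pics/t0b.png',cv2.resize(a[:,:,::-1],(796,597),interpolation=cv2.INTER_CUBIC))
for n in ('top','scene'):
    for th in ('dial','tare','cleat','bed','fence'):
        print(n,th,[(np.round(c2w(n,d['point'])).tolist(),np.round(proj(n,c2w(n,d['point']))).tolist(),round(d['confidence'],2)) for d in models.recognise(n,th)])
E
```

```text
{'t': 0.0, 'joints': array([ 1.26248798,  0.50836255, -0.23752438,  1.50111957,  0.12569724,
        1.14889901, -0.1548073 ]), 'joint_vel': array([-2.77323901e-04, -2.39522123e-04,  7.62626569e-04, -9.22048356e-04,
        7.70912778e-04, -3.12509548e-04,  4.35448876e-05]), 'effort': array([ 3.47512478e-04, -6.20601153e+01, -2.18613714e+00, -2.49654007e+01,
        1.27979560e-02,  1.19436410e-02, -1.72193406e-06]), 'ee_pos': array([ 251.04158948, -571.82400098,  230.41888693]), 'tool_rot': array([-3.07286745e+00, -6.45030992e-01,  6.22213182e-04]), 'contact_force': array([-0.19625302,  0.16829901, -0.61782102]), 'ft_torque': array([-0.03539144, -0.03794379,  0.03969236]), 'finger_force': 0.0, 'opening': 85.39088117076278}
top dial [([459.0, 298.0, 43.0], [115.0, 243.0], 0.8)]
top tare [([461.0, 307.0, 60.0], [108.0, 242.0], 0.85), ([462.0, 16.0, 18.0], [243.0, 239.0], 0.56)]
top cleat [([484.0, -41.0, 31.0], [268.0, 228.0], 0.66), ([698.0, -65.0, 10.0], [275.0, 138.0], 0.66), ([614.0, 249.0, 12.0], [141.0, 175.0], 0.62)]
top bed [([463.0, 17.0, 22.0], [243.0, 238.0], 0.78)]
top fence [([580.0, -13.0, 64.0], [255.0, 185.0], 0.7)]
scene dial [([473.0, 303.0, 43.0], [399.0, 241.0], 0.58)]
scene tare [([469.0, 298.0, 68.0], [400.0, 233.0], 0.9), ([584.0, -2.0, 67.0], [250.0, 201.0], 0.29)]
scene cleat [([498.0, -33.0, 31.0], [261.0, 178.0], 0.89), ([701.0, -56.0, 10.0], [199.0, 240.0], 0.83), ([622.0, 259.0, 14.0], [343.0, 291.0], 0.78)]
scene bed [([456.0, 24.0, 18.0], [291.0, 181.0], 0.87)]
scene fence [([588.0, -1.0, 65.0], [249.0, 203.0], 0.89)]
```

View pics/t0b.png

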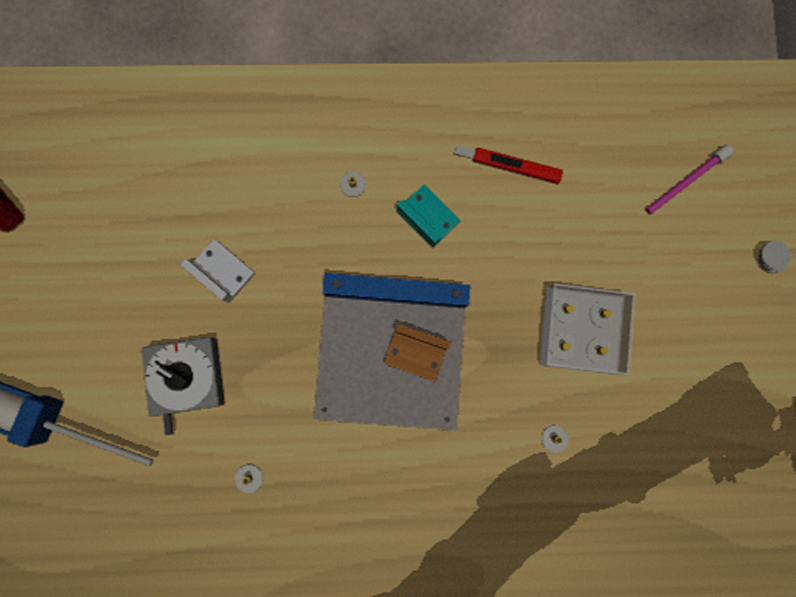

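View pics/s0.png

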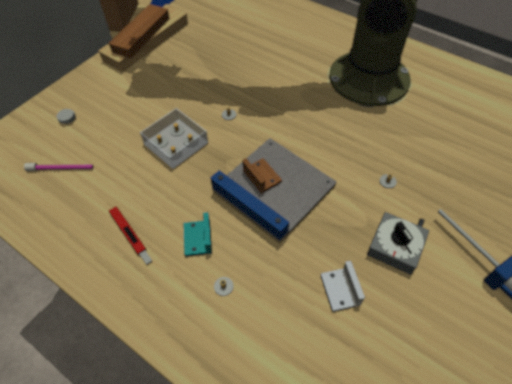

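The top view shows the dial on the left: knob near (178,376), red mark at (176,347), needle at (157,362). The cleat is at (417,352) on the bed with its wall towards the fence, and the fence face runs from (323,296) to (468,304), all in upscaled pixels. The teal and white L-shapes are look-alikes.

```bash
cat >> h.py <<'E'
def tool():
    s=readout.read_state(); r=R(s['tool_rot']); return s,r,np.degrees(np.arctan2(r[1,0],r[0,0]))
def delta(X):
    s,r,a=tool(); return np.round(r.T@(np.array(X)-s['ee_pos'])/1000,4)
E
python3 - <<'E'
from h import *
q=lambda u,v,z: onz('top',u/1.555,v/1.555,z)
print('knob',q(178,375,75),'red',q(176,348,40),'needle tip',q(157,362,40))
c=np.array([q(*p,40) for p in((142,347),(215,334),(224,406),(148,417))]); print('dial c',c.mean(0))
print('bed BL,BR',q(314,420,20),q(457,430,20),'fence top front',q(323,296,62),q(468,305,62),'top back',q(324,270,62),q(470,284,62))
print('cleat wall top back', q(396,322,65),q(451,338,65),'foot front',q(384,366,32),q(436,381,32))
s,r,a=tool();print(r,a, delta([480,-250,230]))
p,rr,t=cam('wrist'); print(p['fx'], r.T@(-rr.T@t-s['ee_pos']), r.T@rr.T[:,2])
for n in ('top',):
  for d in models.silhouettes(n,'cleat'):
    m=d['mask'].astype(np.uint8); print(cv2.minAreaRect(cv2.findNonZero(m)),m.sum(),d['confidence'])
E
```

```text
knob [463.1511188  289.20940216  75.        ] red [501.50078167 303.79768731  40.        ] needle tip [482.21079743 330.3039018   40.        ]
dial c [461.83628652 294.31359042  40.        ]
bed BL,BR [393.29082116 110.38747761  20.        ] [373.37102944 -97.42141116  20.        ] fence top front [569.37472865  91.55643988  62.        ] [ 552.18868807 -114.1742203    62.        ] top back [606.61019109  89.73111594  62.        ] [ 582.29932368 -118.13750828   62.        ]
cleat wall top back [529.9588227  -10.94512539  65.        ] [505.63942667 -87.98944025  65.        ] foot front [468.78689423   7.14324653  32.        ] [445.31747871 -67.83199133  32.        ]
[[ 9.15592600e-01  4.02107188e-01  3.46333437e-06]
 [ 4.02107188e-01 -9.15592600e-01 -3.11463304e-07]
 [ 3.04576169e-06  1.67780514e-06 -1.00000000e+00]] 23.7099752574661 [ 0.339  -0.2031  0.0013]
297.3186396354542 [  82.44730862   -1.24468797 -142.54452999] [-0.31619383 -0.00097446  0.94869411]
((139.3706512451172, 173.17996215820312), (39.07978439331055, 26.59718894958496), 41.423667907714844) 933 0.98
((274.0, 137.5), (36.06244659423828, 24.748737335205078), 45.0) 868 0.71
((267.4276123046875, 226.3496856689453), (36.6217041015625, 28.504518508911133), 19.29004669189453) 1018 0.69
```

Emit:
arm_command:
  deltas:
    - [-1,[0.0484,-0.029,0],0]
    - [-1,[0.0484,-0.029,0],0]
    - [-1,[0.0484,-0.029,0],0]
    - [-1,[0.0484,-0.029,0],0]
    - [-1,[0.0484,-0.029,0],0]
    - [-1,[0.0484,-0.029,0],0]
    - [-1,[0.0484,-0.029,0],0]

```text
t: 1.52
ee_pos: [480.8, -248.7, 231.6]
tool_rot: [3.074, 0.645, 0.001]
contact_force: [-0.0, -0.6, -0.0]
opening: 85.1
finger_force: 0.0
```

Emit:
arm_command:
  deltas:
    - [-1,[0.024,-0.055,0],0]
    - [-1,[0.024,-0.055,0],0]
    - [-1,[0.024,-0.055,0],0]
    - [-1,[0.024,-0.055,0],0]
    - [-1,[0.024,-0.055,0],0]
    - [-1,[0.022,-0.055,0],0]
    - [-1,[0.022,-0.055,0],0]
    - [-1,[0.022,-0.055,0],0]

```text
t: 2.52
ee_pos: [473.2, 229.3, 231.6]
tool_rot: [3.075, 0.645, 0.001]
contact_force: [0.7, 0.7, 0.6]
opening: 85.3
finger_force: 0.0
```

```bash
python3 - <<'E'
from h import *
a=save('wrist','w0.png'); s,r,an=tool(); print(s['t'],s['ee_pos'],an,s['contact_force'])
print(proj('wrist',[462,293,75]), delta([462,293,200]))
cv2.imwrite('pics/w0b.png',cv2.resize(a[:,:,::-1],(796,597),interpolation=cv2.INTER_CUBIC))
print([(c2w('wrist',d['point']),d['confidence']) for d in models.recognise('wrist','tare')])
E
```

```text
2.575 [471.0685803  239.29885479 232.04585808] 24.233977725812586 [0.20681755 7.80486278 1.48775297]
(np.float64(203.08535942991398), np.float64(163.9795326096625)) [ 0.0137 -0.0525  0.0324]
[(array([465.90839599, 305.46313228,  62.5440025 ]), 0.74)]
```

View pics/w0b.png

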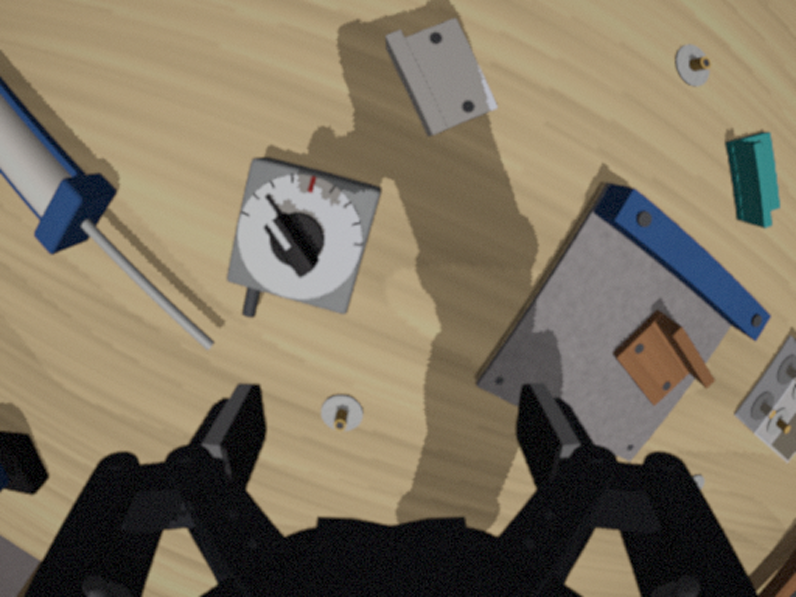

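The wrist view shows the dial box corners at (257,158), (380,187), (346,312) and (228,280). The red mark is at (312,184), the needle tip at (268,197), and the white bar line runs from (265,226) to (289,249).

```bash
python3 - <<'E'
from h import *
off=np.array([-2.1,10,0])
q=lambda u,v,z: onz('wrist',u/1.555,v/1.555,z)
s,r,an=tool(); print(s['ee_pos'],an)
# pose at picture: ee (473.2,229.3,231.6)
off=s['ee_pos']-np.array([473.2,229.3,231.6]); off[2]=0
g=lambda *a:(q(*a)-off)[:2]
c=np.array([g(u,v,40) for u,v in((257,158),(380,187),(346,312),(228,280))]);C=c.mean(0);print(c,C)
A=lambda v:np.degrees(np.arctan2(v[1],v[0]))
red=g(312,184,40); n=g(268,197,40); w=g(265,226,75.5); w2=g(289,249,75.5)
e1=(c[0]+c[1])/2-(c[2]+c[3])/2
print('box axis',A(e1),'red',A(red-C),'needle',A(n-C),'line',A(w-w2),A(w-C),w,w2)
print('bed corners',g(478,382,20),g(630,458,20),'fence front top',g(597,213,62),g(753,338,62))
E
```

```text
[471.3936541  235.62007645 231.81548688] 24.28839600112838
[[504.61616313 353.55907141]
 [519.99206631 261.39389299]
 [421.91780232 246.58783516]
 [407.31944435 342.49614126]] [463.46136903 301.00923521]
box axis 7.542633900476234 red 9.662088536721773 needle 62.83884742919642 line 68.8831995453595 75.65410222804827 [468.83503554 322.02063136] [460.69557207 300.94512082]
bed corners [401.32037814 115.2725913 ] [382.10995274 -89.57450347] fence front top [573.84400552 113.45087389] [ 557.53360114 -102.73588579]
```

Emit:
arm_command:
  deltas:
    - [-1,[0.0085,-0.03,0.03],0]
    - [-1,[0.0085,-0.03,0.03],0]
    - [-1,[0,0,0.02],-0.168]
    - [-1,[0,0,0],-0.168]
    - [-1,[0,0,0],-0.168]
    - [-1,[0,0,0],-0.168]
    - [-1,[0,0,0],0]
    - [-1,[0,0,0],0]

```text
t: 3.62
ee_pos: [464.9, 288.9, 151.3]
tool_rot: [2.693, 1.617, 0.0]
contact_force: [0.5, 0.0, -0.4]
opening: 85.4
finger_force: 0.0
```

```bash
python3 - <<'E'
from h import *
s,r,an=tool(); print(s['t'],s['ee_pos'],an,s['contact_force'])
a=save('wrist','w1.png'); s,r,an=tool(); print(s['t'],s['ee_pos'],an)
cv2.imwrite('pics/w1b.png',cv2.resize(a[:,:,::-1],(796,597),interpolation=cv2.INTER_CUBIC))
E
```

```text
3.625 [464.895708   288.93423946 151.34414007] 61.97539998833052 [ 0.50973265  0.04814864 -0.35913645]
3.675 [464.8144102  289.03813766 151.37259944] 62.02534768909984
```

View pics/w1b.png

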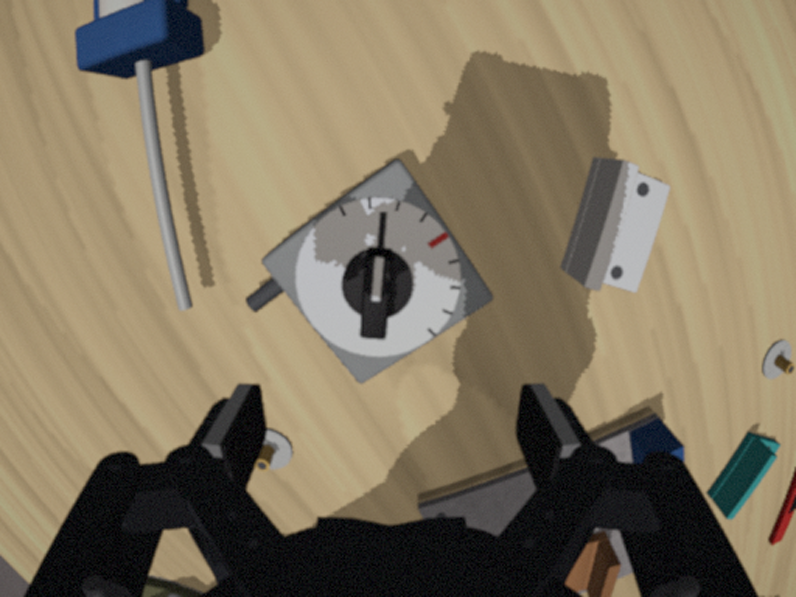

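The needle now points nearly straight up the picture: tip (382,213), bar line (379,257) to (376,300). The box corners are (398,158), (493,297), (361,382) and (262,261), and the red mark is at (438,240).

```bash
python3 - <<'E'
from h import *
g=lambda u,v,z: onz('wrist',u/1.555,v/1.555,z)[:2]
c=np.array([g(u,v,40) for u,v in((398,158),(493,297),(361,382),(262,261))]);C=c.mean(0);print(c,C)
A=lambda v:np.degrees(np.arctan2(v[1],v[0]))
red=g(438,240,40); n=g(382,213,40); w=g(379,257,75.5); w2=g(376,300,75.5); e=g(373,337,75.5)
print('axis',A((c[0]+c[1]-c[2]-c[3])),'axis2',A(c[0]+c[3]-c[1]-c[2])-90,'red',A(red-C),'needle',A(n-C),'line',A(w-w2),A(w-e),'bar mid',(w+e)/2,np.linalg.norm(w-e))
s,r,an=tool(); print(an, delta([*C,63-19]), delta([*((w+e)/2),63-19]))
E
```

```text
[[504.87413268 356.72263238]
 [517.35703276 260.43457663]
 [421.67916839 248.02164579]
 [408.69257533 343.05151244]] [463.15072729 302.05759181]
axis 7.742121310433844 axis2 7.583001656119464 red 5.460789873918699 needle 58.26587581732874 line 57.715981268192394 57.378054320742436 bar mid [462.91248288 301.90787909] 42.188352306107
62.02534768909984 [ 0.0107 -0.0076  0.1074] [ 0.0105 -0.0077  0.1074]
```

Emit:
arm_command:
  deltas:
    - [-1,[0.0106,-0.0077,0],0.074]
    - [-1,[0,0,0.035],0]
    - [-1,[0,0,0.035],0]
    - [-1,[0,0,0.029],0]
    - [-1,[0,0,0],0]
    - [0.3,[0,0,0],0]
    - [0.8,[0,0,0],0]
    - [0.8,[0,0,0],0]

```text
t: 4.68
ee_pos: [463.3, 302.5, 53.3]
tool_rot: [-2.748, -1.522, -0.003]
contact_force: [0.5, 0.2, 0.1]
opening: 32.1
finger_force: 0.0
```

Emit:
arm_command:
  deltas:
    - [0.9,[0,0,0],0]
    - [0.9,[0,0,0],0]
    - [0.9,[0,0,0],0]
    - [0.9,[0,0,0],0]

```text
t: 5.18
ee_pos: [463.5, 302.2, 53.1]
tool_rot: [2.748, 1.521, 0.002]
contact_force: [-0.2, -0.8, 6.0]
opening: 13.2
finger_force: 59.2
```

Emit:
arm_command:
  deltas:
    - [0.9,[0,0,0],0.146]
    - [0.9,[0,0,0],0.146]
    - [0.9,[0,0,0],0.146]
    - [0.9,[0,0,0],0.146]
    - [0.9,[0,0,0],0.146]
    - [0.9,[0,0,0],0.146]
    - [0.9,[0,0,0],0]
    - [0.9,[0,0,0],0]

```text
t: 6.18
ee_pos: [464.9, 300.1, 53.1]
tool_rot: [3.132, 0.209, 0.004]
contact_force: [4.5, -6.0, 5.3]
opening: 12.5
finger_force: 59.5
```

```bash
python3 -c "
from h import *
s,r,an=tool(); print(s['t'],s['ee_pos'],an,s['contact_force'],s['ft_torque'],s['opening'])"
```

```text
6.175 [464.89540658 300.06284294  53.06071375] 7.635317617769039 [ 4.45814714 -5.96106388  5.33934447] [-1.32990556 -0.87205387 -0.08801225] 12.480513274184995
```

Emit:
arm_command:
  deltas:
    - [-0.2,[0,0,0],0]
    - [-1,[0,0,0],0]
    - [-1,[0,0,0],0]
    - [-1,[0,0,-0.02],0]
    - [-1,[0,0,-0.04],0]
    - [-1,[0,0,-0.05],0]
    - [-1,[0,0,0],0]
    - [-1,[0,0,0],0]

```text
t: 7.18
ee_pos: [462.5, 302.1, 162.0]
tool_rot: [3.134, 0.213, -0.0]
contact_force: [-0.2, 0.6, -0.4]
opening: 85.5
finger_force: 0.0
```

```bash
python3 - <<'E'
from h import *
a=save('wrist','w2.png'); s,r,an=tool(); print(s['t'],s['ee_pos'],an)
cv2.imwrite('pics/w2b.png',cv2.resize(a[:,:,::-1],(796,597),interpolation=cv2.INTER_CUBIC))
E
```

```text
7.225 [462.23168568 301.80771452 161.33701607] 7.787974609744054
```

View pics/w2b.png

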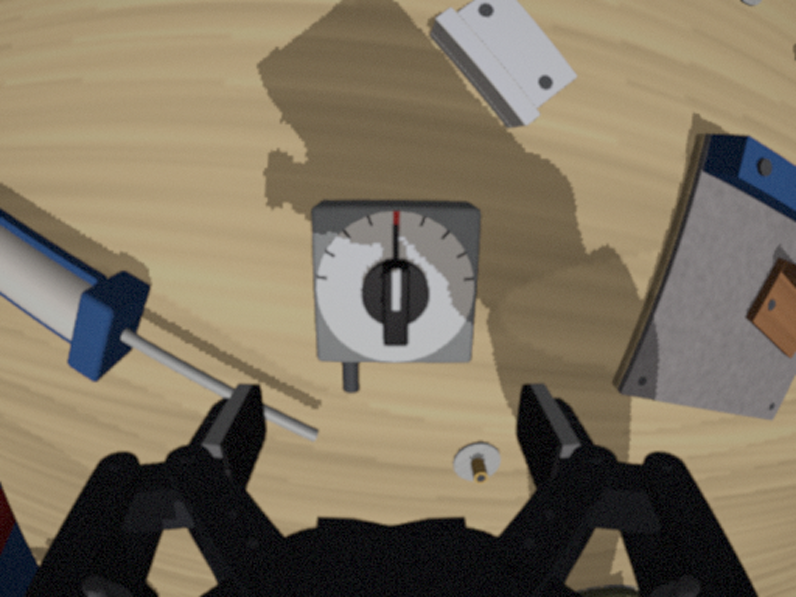

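The pointer now lies on the red mark at (396,218), and the fingers have let go. Next is the jig.

Emit:
arm_command:
  deltas:
    - [-1,[-0.007,0.055,-0.01],0]
    - [0,[-0.007,0.055,-0.01],0]
    - [1,[-0.007,0.055,-0.01],0]
    - [1,[-0.007,0.055,-0.01],0]
    - [1,[-0.007,0.055,0],0]
    - [1,[-0.007,0.055,0],0.115]
    - [1,[0,0,0],0.114]
    - [1,[0,0,0],0]

```text
t: 8.22
ee_pos: [465.2, -30.8, 201.1]
tool_rot: [-3.138, 0.147, 0.004]
contact_force: [-0.6, 0.7, -1.3]
opening: -0.1
finger_force: 0.0
```

Emit:
arm_command:
  deltas:
    - [1,[0,0,0],0]
    - [1,[0,0,0],0]

```text
t: 8.48
ee_pos: [465.8, -29.5, 202.0]
tool_rot: [-3.138, 0.141, 0.001]
contact_force: [0.1, -0.2, 0.2]
opening: -0.1
finger_force: 0.0
```

```bash
python3 - <<'E'
from h import *
a=save('wrist','w3.png'); s,r,an=tool(); print(s['t'],s['ee_pos'],an,s['contact_force'])
cv2.imwrite('pics/w3b.png',cv2.resize(a[:,:,::-1],(796,597),interpolation=cv2.INTER_CUBIC))
E
```

```text
8.525 [465.82325036 -29.67257695 202.07536485] -5.1896274055481655 [-0.0441692  -0.26972318  1.22242192]
```

View pics/w3b.png

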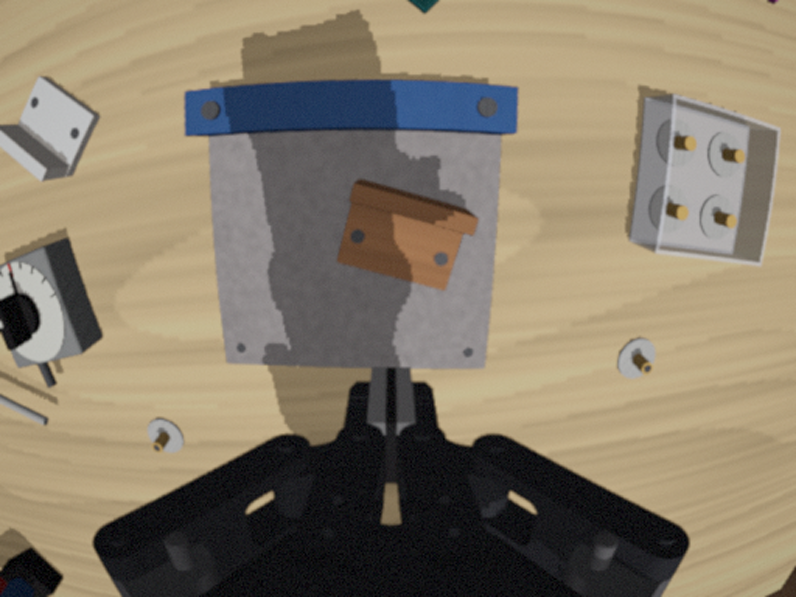

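The wrist view shows the fence's front top edge from (188,134) to (517,131) and the bed's front corners at (228,362) and (486,368). The cleat's foot front corners are (338,262) and (447,290), and its wall's top far edge runs from (358,181) to (477,215).

```bash
python3 - <<'E'
from h import *
g=lambda u,v,z: onz('wrist',u/1.555,v/1.555,z)[:2]
A=lambda v:np.degrees(np.arctan2(v[1],v[0]))-90
f1,f2=g(188,134,62),g(517,131,62); b1,b2=g(228,362,20),g(486,368,20)
print('fence',f1,f2,A(f1-f2),np.linalg.norm(f1-f2)); print('bed',b1,b2,A(b1-b2),np.linalg.norm(b1-b2))
k1,k2=g(338,262,32),g(447,290,32); w1,w2=g(358,181,65),g(477,215,65)
print('foot',k1,k2,A(k1-k2),np.linalg.norm(k1-k2)); print('wall',w1,w2,A(w1-w2),np.linalg.norm(w1-w2))
th=np.radians(A(b1-b2)); x=np.array([np.cos(th),np.sin(th)]); 
print('face dist from bed front (180)',[(p-(b1+b2)/2)@x for p in (f1,f2,w1,w2,k1,k2)])
ac=np.radians(A(k1-k2)); xc=np.array([np.cos(ac),np.sin(ac)]); F=(k1+k2)/2
print('corner from foot',F+48*xc,'from wall',(w1+w2)/2-12*xc, 'depth',((w1+w2)/2-F)@xc)
E
```

```text
fence [575.18964003  92.12635721] [ 554.09161113 -113.57145324] -5.856238944303044 206.77697175284806
bed [396.7344765  112.03989262] [374.2165375  -95.81378605] -6.183054718910725 209.06986705702215
foot [473.4012267    8.49715866] [446.03080848 -66.27104295] -20.106177934701137 79.62049839847995
wall [530.175354   -13.96762243] [503.37801049 -84.49504577] -20.80460641406205 75.44676972698225
face dist from bed front (180) [np.float64(179.56185901011756), np.float64(180.74131080079675), np.float64(146.2363144010459), np.float64(127.1910341523883), np.float64(87.37287341131483), np.float64(68.21460652197985)]
corner from foot [504.79076278 -45.38746778] from wall [505.50799595 -45.10620269] depth 60.57683501482383
```

Emit:
arm_command:
  deltas:
    - [1,[0.017,0.01,0],0.014]
    - [1,[0,0,0.05],0]
    - [1,[0,0,0.05],0]
    - [1,[0,0,0.04],0]
    - [1,[0,0,0.016],0]
    - [1,[0,0,0],0]
    - [1,[0,0,0.008],0]
    - [1,[0,0,0],0]

```text
t: 9.52
ee_pos: [482.1, -41.9, 38.6]
tool_rot: [-3.137, 0.168, -0.001]
contact_force: [-0.1, -0.1, -0.3]
opening: -0.2
finger_force: 0.0
```

Emit:
arm_command:
  deltas:
    - [1,[0.006,0,0.002],0]
    - [1,[0.006,0,0],0]
    - [1,[0.006,0,0],0]
    - [1,[0.006,0,0],0]
    - [1,[0.006,0,0],0]
    - [1,[0.006,0,0],0]
    - [1,[0.006,0,0],0]
    - [1,[0.003,0,0],0]

```text
t: 10.52
ee_pos: [527.1, -46.8, 36.2]
tool_rot: [-3.137, 0.169, -0.0]
contact_force: [-1.3, -0.2, 0.5]
opening: -0.0
finger_force: 0.5
```

Emit:
arm_command:
  deltas:
    - [1,[0.003,0,0],0]
    - [1,[0.003,0,0],0]
    - [1,[0,0,0],0]

```text
t: 10.9
ee_pos: [533.0, -47.4, 36.3]
tool_rot: [-3.137, 0.168, -0.001]
contact_force: [-0.0, -0.2, 0.5]
opening: 0.1
finger_force: 0.0
```

```bash
python3 - <<'E'
from h import *
s,r,an=tool(); print(s['t'],s['ee_pos'],an,s['contact_force'],((s['ee_pos'][:2]-[385.5,8.1])@[.9942,-.1077]))
a=save('wrist','w4.png')
b=save('top','t4.png')
cv2.imwrite('pics/w4b.png',cv2.resize(a[0:300,100:400,::-1],(590,590),interpolation=cv2.INTER_CUBIC))
E
```

```text
10.9 [533.01950764 -47.39057362  36.31463623] -6.142806797297469 [-0.04437655 -0.21203653  0.49617443] 152.64022927372767
```

View pics/w4b.png

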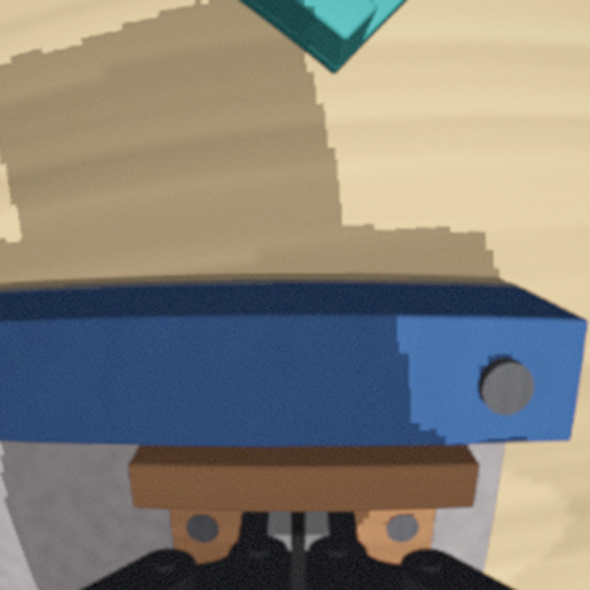

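The cleat is almost square to the fence with a few millimetres of gap, and the fingers are centred on it, roughly at (298,520) in the crop.

Emit:
arm_command:
  deltas:
    - [1,[0.002,0,0],0]
    - [1,[0.0015,0,0],0]
    - [1,[0.001,0,0],0]
    - [1,[0,0,0],0]

```text
t: 11.5
ee_pos: [536.2, -47.8, 36.2]
tool_rot: [3.137, -0.168, -0.003]
contact_force: [-4.0, -0.4, 3.0]
opening: 0.1
finger_force: 2.1
```

Emit:
arm_command:
  deltas:
    - [1,[0.001,0,0],0]
    - [1,[0.001,0,0],0]
    - [1,[0,0,0],0]

```text
t: 11.88
ee_pos: [536.2, -47.8, 36.0]
tool_rot: [3.137, -0.168, -0.008]
contact_force: [-9.5, 2.3, 6.8]
opening: 0.1
finger_force: 4.9
```

Emit:
arm_command:
  deltas:
    - [1,[0,0,0.001],0]
    - [1,[0,0,0.001],0]
    - [1,[0,0,0],0]
    - [1,[0,0,0],0]

```text
t: 12.38
ee_pos: [536.1, -47.9, 33.9]
tool_rot: [3.137, -0.168, -0.008]
contact_force: [-9.2, 1.5, 5.1]
opening: 0.3
finger_force: 4.7
```

Emit:
arm_command:
  deltas:
    - [1,[0,0,0.001],0]
    - [1,[0,0,0.001],0]
    - [1,[0,0,0.001],0]
    - [1,[0,0,0],0]
    - [1,[0,0,0],0]

```text
t: 13.0
ee_pos: [536.1, -47.9, 32.1]
tool_rot: [3.136, -0.168, -0.007]
contact_force: [-13.0, 1.1, 18.8]
opening: -0.3
finger_force: 12.3
```

Emit:
arm_command:
  deltas:
    - [1,[0,0,-0.0004],0]
    - [1,[0,0,0],0]
    - [1,[0,0,0],0]
    - [1,[0,0,0],0]

```text
t: 13.5
ee_pos: [536.2, -47.9, 32.1]
tool_rot: [3.137, -0.168, -0.008]
contact_force: [-11.8, 1.5, 15.8]
opening: -0.1
finger_force: 10.9
```

```bash
python3 - <<'E'
from h import *
s,r,an=tool(); print(s['t'],s['ee_pos'],an,s['contact_force'],s['joint_vel'].max())
a=save('wrist','w5.png'); b=save('top','t5.png'); c=save('scene','s5.png')
A=cv2.resize(a[60:260,120:380,::-1],(520,400),interpolation=cv2.INTER_CUBIC)
B=cv2.resize(c[130:260,180:440,::-1],(520,260),interpolation=cv2.INTER_CUBIC)
cv2.imwrite('pics/f5.png',np.vstack([A,B])[:600])
E
```

```text
13.5 [536.16870606 -47.91713206  32.10825777] -6.132373829254109 [-11.79213578   1.48966237  15.81414109] 0.0015006973750163524
```

View pics/f5.png

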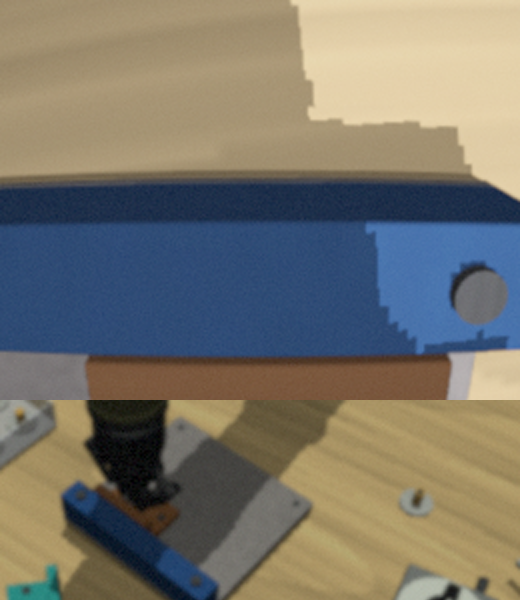

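The cleat is flush with the fence along its whole length, from (88,358) to (450,358), and the push reads about 12 N towards the fence and 16 N down. I'm handing in.

```bash
python3 -c "
from h import *
print(order.sign_off())"
```

```text
the job is handed in; nothing more can be done
None
```

I handed the job in at about 13.5 s: the tare pointer is on the red mark with the knob let go, and the cleat is held flush in the fence corner with about 12 N towards the fence and 16 N down; the hand-in gave no verdict.

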